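# Feed a weighted board up to the limit switch

## Task

Lay the steel wedge on its flat underside, lengthwise, on top of the board in the feed trough, wholly on the board, to weigh it down. Then slide the board along the trough against the roller until the switch just clicks (pointer in the green field, never well into the red) and leave it there with the wedge on it. Only the board may touch the switch, do not lift the board out, and leave the other things alone.

Things in the scene. Friction and masses are not known exactly. Their poses are not given: they have to be found in the camera images.
- trough: Fixed plywood bed 114 x 445 mm, 12 mm thick (38 mm wider under the switch), with two aluminium guide strips (12 mm wide, 12 mm high above the bed, 88 mm clear between them). Origin on the bench top under the middle of the channel; its +y axis is the feed direction, towards the switch. The bed runs from y = -0.20 to +0.245, the strips from y = -0.20 to +0.08. Its place and yaw vary.
- board: Pale planed board, 82 (x) x 236 (y) x 20 (z) mm, about 0.22 kg, lying loose on the bed between the strips, 3 mm play each side; origin at the centre of its underside, 12 mm above the bench; long axis = own y, along the feed. Its front end is at own y = +0.118, its tail end (to push on) at own y = -0.118. It starts 10 to 65 mm short of the roller.
- steel_wedge: Dark steel splitting wedge, 37 (x) x 93 (y) x 33 (z) mm, 0.3 to 0.55 kg, lying on the bench on its flat underside; origin at the centre of the underside, long axis = own y. It narrows from 37 wide and 33 high at the -y end to 26 wide and 7 high at +y. Grasp across own x near the origin. Its weight keeps the spring of the switch from pushing the board back.
- limit_switch: Grey switch housing 60 x 64 x 33 mm fixed at the far end of the trough, at its left (-x) side, lever on a vertical pivot; origin on the bed under the pivot, 56 mm to the -x side of mid-channel; axes as the trough's. On its top an orange pointer turns with the lever over a dial: white = not yet pressed (lever under 0.17), green = clicked (0.17 to 0.35), red = overtravel.
- roller (a point): Centre of the black roller (22 mm diameter, 12 mm high, at the board's height) at the tip of the 60 mm lever, in the middle of the channel's width. At rest it stands 25 mm nearer the board than the pivot (along the trough's y). The board's front end touches it 11 mm before its centre.
- switch_lever (a joint): Lever angle in rad: 0 at rest, grows as the roller is pressed away along the trough's +y (about 57 mm of board travel per rad). Clicks at 0.17; 0.26 is mid-green; above 0.35 is overtravel, above 0.42 the switch is harmed. Spring return, about 1.2 N at the roller at rest, 1.4 N in the green.
- oak_stick: Bystander: squared oak stick, 28 x 167 x 22 mm, origin at the middle of the underside.
- mallet: Bystander: wooden mallet, 101 x 231 x 61 mm, origin at the middle of the underside.
- spanner: Bystander: double open spanner, 167 mm long, origin at the middle of the underside.
- nail_can: Bystander: rusty tin of nails, 71 mm across, 81 mm high, origin at the middle of the underside.
Not all that is in view belongs to the job. Leave any orange look-alike of the steel_wedge alone.

How it is judged:
By the outcome, as a careful person would: the job done as asked, in the order asked, and still so for the second after the job is handed in, with the robot touching nothing.
It also fails if it takes over 64 s, if anything falls off the work surface, if the arm or the gripper's body presses on something with over 40 N, if the wrist force passes 120 N, or if a joint passes its speed limit or range.

## Robot

A 6-joint arm with a two-finger parallel gripper is mounted at the origin on a cart in front of the work surface, level with it; the furniture and walls round the work are solid. World frame = base frame: x ahead of the robot, y to its left, z up, the work surface at z = 0. Lengths are in m, angles in rad, forces in N, time in s.
With the tool pointing down it reaches from about 0.375 to 0.9 m from the base axis. Payload 3.1 kg.
Tool frame: the origin (TCP) lies on the centre line of the jaws, within the pads' length; the fingertips stand 8 mm ahead of it and the grasp point (between the pads) lies 11 mm behind it; z points along the fingers, y is the line along which they close (so a half turn about z gives the same grasp; the last joint's range is limited). The gripper opens to 85 mm and grips with 20 to 120 N. Pads are 22 mm wide; open, the fingers measure 114 mm over their backs; the gripper's body (76 mm by 85 mm) begins 54 mm behind the grasp point. The pads swing forward as they close: fully open they stand 13 mm farther back than shut.
Start: joints at [1.01, 0.527, 1.433, -0, 1.181, -0.178], TCP at [0.233, 0.58, 0.239] pointing down, gripper open.
Joint ranges: [-3.08, 3.08], [-0.75, 2.2], [0.22, 2.44], [-1.43, 4.57], [0, 2.65], [-2.85, 2.85]. Speed limits (rad/s): [2.79, 2.79, 3.14, 3.14, 3.14, 3.14].

## Interface

Orientations are given as a unit quaternion [x, y, z, w].
In Python, from station import * gives the robot as it stands.
- The arm moves only by the tool play_rows, never from a script. Its argument "rows" is a list of rows, each a list of 3 entries, a list of its own where there are three numbers: the turn, a rotation vector about the tool's x, y, z in degrees, then the shift along the tool's x, y, z in mm, then the closure, from 0 (fully open) to 1 (shut). In form: [[[ax, ay, az], [dx, dy, dz], jaw], ...]. A call has 1 to 12 rows; each row shifts and turns the commanded pose from where the row before left it, along the tool's axes as they then stand; what a row does not reach is not made up. A row lasts 1/12 s, in which the tool goes at most 41.7 mm and 7.16 degrees, less where a joint would pass 70% of its speed; a pose out of reach is approached as far as the arm can. A call with a gripper value outside its range is refused whole. The fingers move at their own pace and stop on an object; "grip_force" is the grip in N (left out, the last holds). Time passes only in rows, so rows that do not move let the fingers close. It gives the time, the measured TCP pose, the force, the opening and the grip force at its end, in the units of the state.
- sense(): the state, without advancing time (a new reading comes with each control period).
- snapshot(name): name is "scene" or "top"; returns (picture, depth): 420x560x3 uint8, red, green, blue; 420x560 float32, m along the optical axis (not along the pixel's ray), 0 where there is no reading.
- get_calibration(name): a dict with "vfov" (degrees; the focal length in pixels is half the picture's height over the tangent of half this angle, whatever the lens; pixels are square), "cx", "cy" (the principal point, pixels), "k1" (the pictures are not rectified: a ray, as slopes to the right and down, at radius r is drawn at 1 + k1 r^2 times it, then the intrinsics apply), "xyz" and "attitude" of the camera in the world. Camera axes: x right, y down, z forward; pixel columns grow to the right and rows downward; lengths in m; the calibration is good to about 2 mm. A picture is of the moment at which its call begins. get_calibration takes no time and is no camera call.
- sign_off(): hands the job in; it is judged then, once.
The state is a dict: "t": time; "q": joint angles; "qd": joint speeds; "tau": joint torques, N m; "tcp_pos": TCP position; "tool_rot": TCP orientation; "force": force on the tool from outside, world axes, zero at the start; "ft_torque": the same for the moment, N m; "finger_gap": opening from 0.0 (shut) to 1.0 (fully open); "gripper_force": force on a finger pad.
Only numpy, scipy, OpenCV 4.12 (cv2) and the standard library are available. Lean on these libraries where they do the work, as an engineer would, in place of code of your own. Each camera call takes 0.05 s, during which the arm holds its last target. There are 200 camera calls.

## Working session

There is one attempt and no reset: what is moved stays moved. The work goes in short steps, Python scripts to look and compute and a tool call to move; the robot and the scene stay as the last step left them, time stands still between calls to the robot, and variables do not carry over. Pictures are saved under pics/ and viewed, at most 10 in all, crops included, and the job is handed in when it is done.

Besides the shell and the picture viewer there is one more tool, called after "Emit:" as name([rows], argument=value, ...), one row to a line, values as JSON. play_rows: Moves the arm, as the interface text tells. Its arguments: {"type":"object","properties":{"rows":{"type":"array","items":{"type":"array"}},"grip_force":{"type":"number"}},"required":["rows"]}

```bash
mkdir -p pics; cat > h.py <<'E'
from station import *
import numpy as np, cv2
from scipy.spatial.transform import Rotation as R
def cal(n):
    c=get_calibration(n); f=210/np.tan(np.radians(c["vfov"])/2)
    a=np.array(c["attitude"],float)
    M=R.from_quat(a).as_matrix() if a.size==4 else a.reshape(3,3)
    return c,f,M
def ray(n,u,v):
    c,f,M=cal(n); x=(u-c["cx"])/f; y=(v-c["cy"])/f
    rd=np.hypot(x,y); r=rd
    for _ in range(30): r=rd/(1+c["k1"]*r*r)
    s=r/rd if rd>0 else 1
    return np.array(c["xyz"]),M@np.array([x*s,y*s,1.0])
def at(n,u,v,z):
    o,d=ray(n,u,v); return o+d*(z-o[2])/d[2]
def dep(n,u,v,D):
    o,d=ray(n,u,v); return o+d*D[int(round(v)),int(round(u))]
def save(n,name):
    p,d=snapshot(n); cv2.imwrite(f"pics/{name}.png",p[...,::-1]); np.save(f"pics/{name}.npy",d); return p,d
E
python3 - <<'E'
from h import *
for n in("scene","top"):
    print(get_calibration(n)); save(n,n+"0")
s=sense(); print(s["t"],s["tcp_pos"],s["tool_rot"],s["force"],s["finger_gap"])
E
```

```text
{'vfov': 48.046390019773725, 'cx': 273.32091412771524, 'cy': 209.1176092975347, 'k1': -0.11660788086679409, 'xyz': array([-0.06452387, -0.87973824,  0.76500415]), 'attitude': array([ 0.82647124, -0.26793802,  0.13940953, -0.47509945])}
{'vfov': 42.18290504607065, 'cx': 282.8183316039159, 'cy': 206.58333899177472, 'k1': -0.01619612124373183, 'xyz': array([0.3886918 , 0.11592726, 1.52452298]), 'attitude': array([-0.70331399,  0.70749052, -0.04746853,  0.05053056])}
0.1 [0.23248436 0.57944771 0.2384117 ] [ 1.89732982e-01  9.81835203e-01 -9.48301094e-04 -3.62004608e-04] [-0.17352551  0.43821898 -0.13662706] 0.9997737674396165
```

View pics/top0.png

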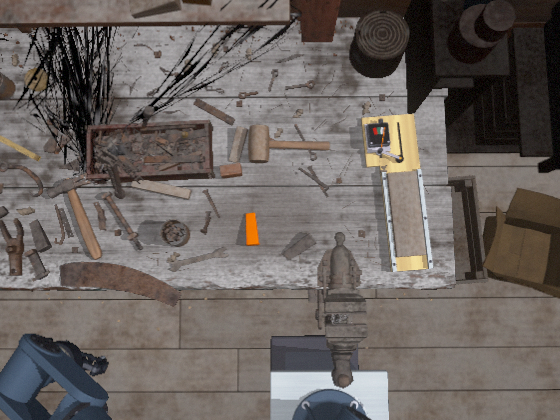

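View pics/scene0.png

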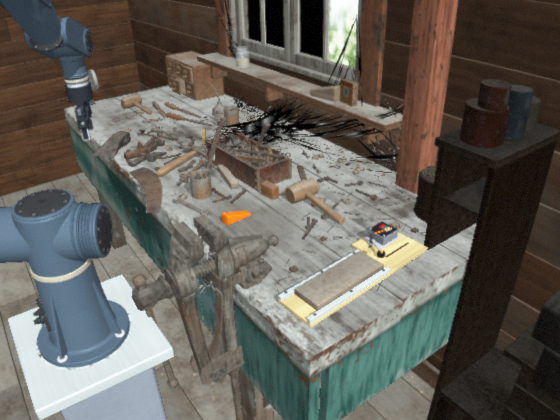

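Top view: the dark grey wedge is at (298,246) and the orange look-alike at (252,229). The trough runs from (410,270) up to (390,115), with the board at about (407,213), the switch at (378,135) and the roller near (398,158). The grey one fits "dark steel", so I'll confirm it in a crop.

```bash
python3 - <<'E'
import cv2,numpy as np
p=cv2.imread("pics/top0.png")
a=cv2.resize(p[215:270,270:330],None,fx=6,fy=6,interpolation=cv2.INTER_CUBIC)   # 360x330
b=cv2.resize(p[105:280,350:440],None,fx=3.4,fy=3.4,interpolation=cv2.INTER_CUBIC) #306x595
o=np.zeros((600,680,3),np.uint8); o[:a.shape[0],:360]=a; o[:b.shape[0],370:370+b.shape[1]]=b
cv2.imwrite("pics/c1.png",o)
E
```

```text
(no output)
```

View pics/c1.png

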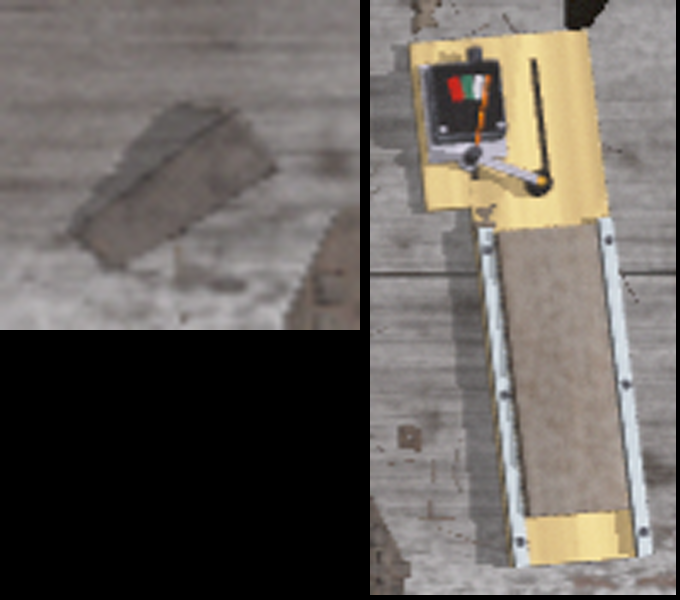

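```bash
cat >> h.py <<'E'
def cloud(n,D):
    c,f,M=cal(n); v,u=np.mgrid[0:420,0:560]
    x=(u-c["cx"])/f; y=(v-c["cy"])/f; rd=np.hypot(x,y); r=rd.copy()
    for _ in range(20): r=rd/(1+c["k1"]*r*r)
    s=r/np.maximum(rd,1e-9)
    return (np.stack([x*s,y*s,np.ones_like(x)],-1)*D[...,None])@M.T+np.array(c["xyz"])
E
python3 - <<'E'
from h import *
np.set_printoptions(precision=4,suppress=True)
D=np.load("pics/top0.npy"); P=cloud("top",D)
def A(x,y): return 270+(x-2.5)/6,215+(y-2.5)/6
def B(x,y): return 350+(x-370-1.2)/3.4,105+(y-1.2)/3.4
for x,y,z in[(235,110,.033),(275,165,.033),(120,268,.007),(72,235,.007)]: print("wedge",at("top",*A(x,y),z))
for nm,x,y,z in[("bf",497,233,.032),("bf",597,223,.032),("bt",527,517,.032),("bt",632,510,.032),("roller",540,182,.03),("pivot",473,157,.045),("strip ends top L",487,229,.024),("R",606,219,.024),("bot L",520,566,.024),("R",644,555,.024),("bedTL",410,44,.012),("bedTR",588,31,.012)]: print(nm,at("top",*B(x,y),z))
w=P[222:262,278:320].reshape(-1,3)
print((np.round(P[228:264:2,280:320:2,2]*1000)).astype(int))
print((np.round(P[150:272:5,376:436:3,2]*1000)).astype(int))
D=np.load("pics/scene0.npy"); Q=cloud("scene",D).reshape(-1,3)
c=at("top",298,246,.015)
m=(np.hypot(Q[:,0]-c[0],Q[:,1]-c[1])<.07)&(Q[:,2]>.004)&(Q[:,2]<.06)
print(c,m.sum()); q=Q[m]
if len(q)>3: print(q.min(0),q.max(0))
E
```

```text
wedge [0.5234 0.051  0.033 ]
wedge [0.4981 0.033  0.033 ]
wedge [0.4528 0.104  0.007 ]
wedge [0.4681 0.1261 0.007 ]
bf [ 0.6894 -0.1695  0.032 ]
bf [ 0.6973 -0.2519  0.032 ]
bt [ 0.4569 -0.1862  0.032 ]
bt [ 0.4619 -0.2708  0.032 ]
roller [ 0.7324 -0.2068  0.03  ]
pivot [ 0.7502 -0.1494  0.045 ]
strip ends top L [ 0.6944 -0.1629  0.024 ]
R [ 0.7022 -0.2615  0.024 ]
bot L [ 0.4179 -0.1808  0.024 ]
R [ 0.4261 -0.2811  0.024 ]
bedTL [ 0.8564 -0.1052  0.012 ]
bedTR [ 0.8669 -0.256   0.012 ]
[[  -4    0    0    2    0   -2    7   -2    0    1    3    0    3    1
    -3   -2    0    0   -3    3]
 [   3   -5   -6    9   -2   -1   -6   -2   -3   -2    2    0    2   -4
    -1   -2   -4    3    4    1]
 [   0   -1    1    4    4    1   -1    4    2    1    0    3   -4    1
     1    6   -7   -2    0    2]
 [  -4   -5    0    1    3   -3    1   -2    0   -3    3   -2    5    2
    28   35    4   -9   -2   -1]
 [   1    5    2    0    7   -3   -1   -4   -3    5    2    3   29   30
    29   31    4    0   -5    1]
 [  -2    0    4   -4    2   -6    4    4    0   10    3   26   34   36
    30   31
[... 3281 characters left out ...]
 -2   -3   -1    4    9   23   15   29   32   38   29   32   26   29
    27   37   31   20   26    1]
 [   2   -2    7    4    1   23   20   32   39   33   36   32   29   37
    32   32   31   26   25    0]
 [  -2   -2    1   -1   -6   25   23   26   37   38   30   36   27   28
    22   12   14   28   25   -2]
 [  -3    9   -2    5   -1   22   27   12   17   10   19    9    9   15
    17   17   10   17   28   -1]
 [  -3    4    0    6    4   16   21   14   19   13   13    9   12   14
    11   15   11   10   16    7]
 [   5   -1    2    0    6   10   23   14   17   13    8   12    0   -4
     2    3   -3   -2    2   -2]]
[0.4889 0.0804 0.015 ] 126
[0.4594 0.0367 0.0048] [0.5264 0.1174 0.0363]
```

```bash
python3 - <<'E'
from h import *
from scipy.optimize import least_squares
np.set_printoptions(precision=4,suppress=True)
D=np.load("pics/top0.npy"); P=cloud("top",D)
sub=P[225:266,276:322]; m=((sub[...,2]>.0085)&(sub[...,2]<.06)).astype(np.uint8)
m=cv2.morphologyEx(m,cv2.MORPH_OPEN,np.ones((2,2),np.uint8))
n,l,st,ce=cv2.connectedComponentsWithStats(m); k=1+np.argmax(st[1:,4]); print(st[k])
q=sub[l==k]
r=cv2.minAreaRect((q[:,:2]*1000).astype(np.float32)); print(r)
c=q[:,:2].mean(0); U,S,V=np.linalg.svd(q[:,:2]-c); print(c,V[0],len(q)*.0027**2)
for d in [V[0]]:
    t=(q[:,:2]-c)@d; s=(q[:,:2]-c)@[-d[1],d[0]]
    for a in np.arange(-.05,.05,.01):
        k=(t>=a)&(t<a+.01)
        if k.sum(): print(round(a+.005,3),k.sum(),s[k].min(),s[k].max(),np.median(q[k,2]))
# channel
S=P[150:285,360:445].reshape(-1,3)
S=S[(S[:,2]>.027)&(S[:,2]<.042)]
print(len(S))
# image edges
E
```

```text
[ 10   9  31  25 325]
((462.4444274902344, 89.15603637695312), (51.27168273925781, 148.30987548828125), 50.979190826416016)
[0.4871 0.0702] [-0.6064  0.7952] 0.0023692500000000003
-0.045 3 -0.01038797785350458 0.009747406473567914 -0.0017455822949674626
-0.035 37 -0.014433594218639928 0.018124327973440345 0.030626298099473148
-0.025 41 -0.01479753529899707 0.016360310942124826 0.028787466871374345
-0.015 46 -0.015910680493943088 0.015424053865423752 0.02701878204836794
-0.005 40 -0.015112608316303967 0.014663457277498607 0.0232431202943294
0.005 43 -0.015784241641653596 0.01522243968066514 0.019986422050513486
0.015 40 -0.01611275032938533 0.012754602662715294 0.0171103297371481
0.025 34 -0.01568528201290875 0.012070687440918671 0.014214713738291751
0.035 29 -0.016031585941348576 0.009596648759729891 0.011099708043009082
0.045 10 -0.015081813732012265 0.007999083197376746 0.007154437992584417
2592
```

```bash
cat >> h.py <<'E'
def go(target,yaw_y,s=None):
    "turn about tool z (deg) and the shift in tool axes (mm) after that turn; yaw_y = wanted world angle of tool y"
    s=s or sense(); T=R.from_quat(s["tool_rot"]); M=T.as_matrix()
    cur=np.degrees(np.arctan2(M[1,1],M[0,1])); w=(yaw_y-cur+180)%360-180
    M2=M@R.from_rotvec([0,0,np.radians(-w)]).as_matrix()
    d=(np.array(target)-s["tcp_pos"])@M2*1000
    print("t %.2f"%s["t"],"tcp",np.round(s["tcp_pos"],4),"yawy %.2f"%cur,"tilt",np.round(M[:,2],4),"turn %.2f"%-w,"shift",np.round(d,1),"F",np.round(s["force"],2),"gap %.3f"%s["finger_gap"],"gf %.1f"%s["gripper_force"],"q6 %.2f"%s["q"][5])
E
python3 - <<'E'
from h import *
P=cloud("top",np.load("pics/top0.npy")); Z=P[...,2]
v=(P[...,0]>.34)&(P[...,0]<.56)&(P[...,1]<.05)&(P[...,1]>-.12)&(Z>.05)&(Z<.5)
q=P[v]; print(len(q),q.min(0),q.max(0))
for a in np.arange(.34,.56,.03):
  k=q[(q[:,0]>=a)&(q[:,0]<a+.03)]
  if len(k): print(round(a,2),k[:,1].min(),k[:,1].max(),k[:,2].max())
go([.488,.069,.15],34)
E
```

```text
1483 [ 0.34068151 -0.07985347  0.05615574] [0.52248616 0.02199654 0.19037322]
0.34 -0.07985346872911898 0.02199653707987169 0.19037322152033975
0.37 -0.06161935693874866 0.0033946360170342693 0.14752189193277765
0.4 -0.05787091885930366 0.0005732994712314698 0.1003676552456827
0.43 -0.05517057411059008 -0.0026092255161000028 0.09551937698320168
0.46 -0.052668178316122735 -0.006044467630847997 0.08950237805517158
0.49 -0.042070079217844794 -0.01490194311431249 0.08143928478186435
0.52 -0.03392668305817019 -0.018378531186611632 0.06897175232764541
t 0.10 tcp [0.2325 0.5794 0.2384] yawy 68.13 tilt [-0.0011 -0.0017 -1.    ] turn 34.13 shift [-566.   -73.4   89. ] F [-0.17  0.44 -0.14] gap 1.000 gf 0.0 q6 -0.18
```

Emit:
play_rows([
  [[0,0,6.8],[0,0,0],0.2],
  [[0,0,6.8],[0,0,0],0.2],
  [[0,0,6.8],[0,0,0],0.2],
  [[0,0,6.8],[0,0,0],0.2],
  [[0,0,6.9],[0,0,0],0.2],
  [[0,0,0],[-35,-5,0],0.2],
  [[0,0,0],[-35,-5,0],0.2],
  [[0,0,0],[-35,-5,0],0.2],
  [[0,0,0],[-35,-5,0],0.2],
  [[0,0,0],[-35,-5,0],0.2],
  [[0,0,0],[-35,-5,0],0.2],
  [[0,0,0],[-35,-5,0],0.2],
], grip_force=60)

```text
t: 1.1
tcp_pos: [0.341, 0.3557, 0.2391]
tool_rot: [0.469, 0.883, -0.0, -0.0]
force: [1.7, 0.9, 0.4]
finger_gap: 0.798
gripper_force: 0.0
```

Emit:
play_rows([
  [[0,0,0],[-35,-5,0],0.2],
  [[0,0,0],[-35,-5,0],0.2],
  [[0,0,0],[-35,-5,0],0.2],
  [[0,0,0],[-35,-5,0],0.2],
  [[0,0,0],[-35,-5,0],0.2],
  [[0,0,0],[-35,-5,10],0.2],
  [[0,0,0],[-35,-5,20],0.2],
  [[0,0,0],[-35,-5,20],0.2],
  [[0,0,0],[-35,-5,20],0.2],
  [[0,0,0],[0,0,0],0.2],
  [[0,0,0],[0,0,0],0.2],
])

```text
t: 2.02
tcp_pos: [0.4798, 0.0694, 0.1679]
tool_rot: [0.471, 0.882, -0.001, -0.002]
force: [-0.3, 0.5, -0.6]
finger_gap: 0.798
gripper_force: 0.0
```

```bash
python3 - <<'E'
from h import *
go([.488,.069,.05],34)
E
```

```text
t 2.02 tcp [0.4798 0.0694 0.1679] yawy 33.79 tilt [-3.2e-03  4.0e-04 -1.0e+00] turn -0.21 shift [ -5.2   6.9 117.9] F [-0.29  0.47 -0.64] gap 0.798 gf 0.0 q6 -0.68
```

Emit:
play_rows([
  [[0,0,0],[-5,7,20],0.3],
  [[0,0,0],[0,0,30],0.3],
  [[0,0,0],[0,0,30],0.3],
  [[0,0,0],[0,0,20],0.3],
  [[0,0,0],[0,0,10],0.3],
  [[0,0,0],[0,0,0],0.3],
])

```text
t: 2.52
tcp_pos: [0.4868, 0.072, 0.058]
tool_rot: [0.469, 0.883, -0.001, -0.002]
force: [-0.6, 0.2, 0.2]
finger_gap: 0.701
gripper_force: 0.0
```

```bash
python3 - <<'E'
from h import *
go([.488,.069,.010],34)
p,d=save("scene","s1")
c,f,M=cal("scene"); 
x=M.T@(np.array([.488,.069,.03])-np.array(c["xyz"])); u=int(c["cx"]+f*x[0]/x[2]); v=int(c["cy"]+f*x[1]/x[2]); print(u,v)
u0,v0=u-50,v-45
cv2.imwrite("pics/s1c.png",cv2.resize(p[v0:v0+85,u0:u0+110,::-1],None,fx=7,fy=7,interpolation=cv2.INTER_CUBIC))
E
```

```text
t 2.52 tcp [0.4868 0.072  0.058 ] yawy 34.11 tilt [-4.1e-03  4.0e-04 -1.0e+00] turn 0.11 shift [-3.3 -0.5 48. ] F [-0.56  0.2   0.21] gap 0.701 gf 0.0 q6 -0.68
245 236
```

View pics/s1c.png

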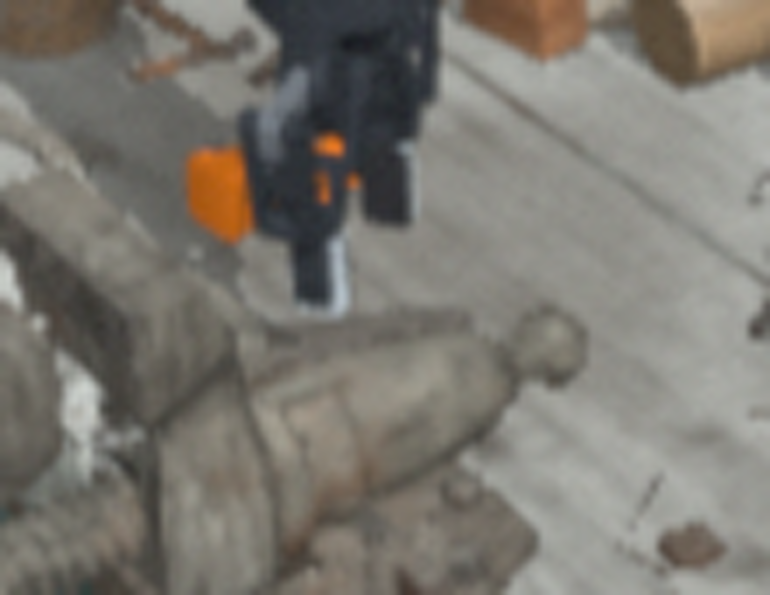

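The scene crop shows the fingers at about (320,290) and (390,200), above the grey wedge, which is mostly hidden behind the vise at (430,310). The look-alike at (215,195) is clear. Descending.

Emit:
play_rows([
  [[0,0,0],[-3,0,12],0.3],
  [[0,0,0],[0,0,12],0.3],
  [[0,0,0],[0,0,10],0.3],
  [[0,0,0],[0,0,8],0.3],
  [[0,0,0],[0,0,4],0.3],
  [[0,0,0],[0,0,0],0.3],
  [[0,0,0],[0,0,0],0.3],
])

```text
t: 3.15
tcp_pos: [0.4902, 0.0685, 0.0135]
tool_rot: [0.469, 0.883, 0.0, 0.0]
force: [0.6, -0.1, 0.0]
finger_gap: 0.705
gripper_force: 0.0
```

Emit:
play_rows([
  [[0,0,0],[0,0,0],0.5],
  [[0,0,0],[0,0,0],0.55],
  [[0,0,0],[0,0,0],0.6],
  [[0,0,0],[0,0,0],0.7],
  [[0,0,0],[0,0,0],0.8],
  [[0,0,0],[0,0,0],0.8],
  [[0,0,0],[0,0,0],0.8],
  [[0,0,0],[0,0,0],0.8],
], grip_force=50)

```text
t: 3.82
tcp_pos: [0.4914, 0.0685, 0.0142]
tool_rot: [0.47, 0.883, 0.001, 0.001]
force: [0.7, 2.4, 6.4]
finger_gap: 0.367
gripper_force: 49.2
```

Emit:
play_rows([
  [[0,0,0],[0,0,-10],0.8],
  [[0,0,0],[0,0,-20],0.8],
  [[0,0,0],[0,0,-30],0.8],
  [[0,0,0],[0,0,-35],0.8],
  [[0,0,0],[0,0,-35],0.8],
  [[0,0,0],[0,0,-35],0.8],
  [[0,0,0],[0,0,-35],0.8],
  [[0,0,0],[0,0,-20],0.8],
  [[0,0,0],[0,0,0],0.8],
  [[0,0,0],[0,0,0],0.8],
])

```text
t: 4.65
tcp_pos: [0.4895, 0.0684, 0.2339]
tool_rot: [0.469, 0.883, 0.0, 0.0]
force: [-0.5, 0.2, -4.5]
finger_gap: 0.367
gripper_force: 50.5
```

```bash
python3 - <<'E'
from h import *
go([.577,-.220,.22],-86)
p,d=save("top","t2"); P=cloud("top",d)
# world at the tcp
p2,d2=save("scene","s2")
c,f,M=cal("scene"); 
x=M.T@(sense()["tcp_pos"]-np.array(c["xyz"])); u=int(c["cx"]+f*x[0]/x[2]); v=int(c["cy"]+f*x[1]/x[2]); print(u,v)
cv2.imwrite("pics/s2c.png",cv2.resize(p2[max(v-45,0):v+45,max(u-50,0):u+50,::-1],None,fx=6,fy=6,interpolation=cv2.INTER_CUBIC))
E
```

```text
t 4.65 tcp [0.4895 0.0684 0.2339] yawy 34.03 tilt [ 8.e-04 -2.e-04 -1.e+00] turn 120.03 shift [ 67.1 293.8  14. ] F [-0.51  0.21 -4.55] gap 0.367 gf 50.5 q6 -0.68
241 171
```

View pics/s2c.png

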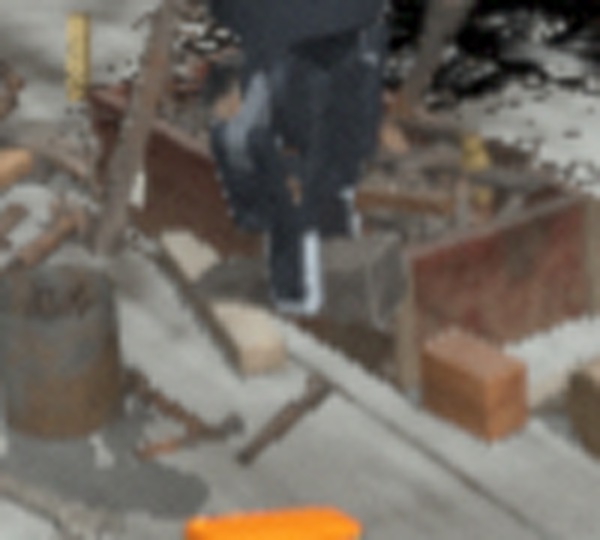

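Emit:
play_rows([
  [[0,0,6],[0,0,0],0.8],
  [[0,0,7],[0,0,0],0.8],
  [[0,0,7],[0,0,0],0.8],
  [[0,0,7],[0,0,0],0.8],
  [[0,0,7],[0,0,0],0.8],
  [[0,0,7],[0,0,0],0.8],
  [[0,0,7],[0,0,0],0.8],
  [[0,0,7],[0,0,0],0.8],
  [[0,0,7],[0,0,0],0.8],
])

```text
t: 5.5
tcp_pos: [0.4883, 0.0685, 0.2306]
tool_rot: [0.859, 0.513, -0.003, -0.002]
force: [0.1, 0.6, -4.4]
finger_gap: 0.37
gripper_force: 50.5
```

Emit:
play_rows([
  [[0,0,7],[0,0,0],0.8],
  [[0,0,7],[0,0,0],0.8],
  [[0,0,7],[0,0,0],0.8],
  [[0,0,7],[0,0,0],0.8],
  [[0,0,7],[0,0,0],0.8],
  [[0,0,7],[0,0,0],0.8],
  [[0,0,7],[0,0,0],0.8],
  [[0,0,7],[0,0,0],0.8],
  [[0,0,2],[0,0,0],0.8],
])

```text
t: 6.25
tcp_pos: [0.4883, 0.0684, 0.2306]
tool_rot: [0.999, 0.033, -0.003, -0.0]
force: [-0.2, 0.5, -3.9]
finger_gap: 0.369
gripper_force: 50.5
```

Emit:
play_rows([
  [[0,0,0],[3,14,0],0.8],
  [[0,0,0],[7,28,0],0.8],
  [[0,0,0],[7,28,0],0.8],
  [[0,0,0],[7,28,0],0.8],
  [[0,0,0],[7,28,0],0.8],
  [[0,0,0],[7,28,0],0.8],
  [[0,0,0],[7,28,0],0.8],
  [[0,0,0],[7,28,0],0.8],
  [[0,0,0],[7,28,0],0.8],
  [[0,0,0],[7,28,0],0.8],
  [[0,0,0],[3,27,0],0.8],
  [[0,0,0],[0,0,0],0.8],
])

```text
t: 7.25
tcp_pos: [0.5798, -0.2247, 0.23]
tool_rot: [0.999, 0.033, -0.001, 0.001]
force: [0.6, -0.7, -3.6]
finger_gap: 0.366
gripper_force: 50.6
```

```bash
python3 - <<'E'
from h import *
go([.577,-.220,.06],-86)
E
```

```text
t 7.25 tcp [ 0.5798 -0.2247  0.23  ] yawy -86.20 tilt [-0.0021 -0.0021 -1.    ] turn -0.20 shift [ -2.1  -5.2 170. ] F [ 0.58 -0.7  -3.61] gap 0.366 gf 50.6 q6 0.96
```

Emit:
play_rows([
  [[0,0,0],[-2,-5,20],0.8],
  [[0,0,0],[0,0,35],0.8],
  [[0,0,0],[0,0,35],0.8],
  [[0,0,0],[0,0,35],0.8],
  [[0,0,0],[0,0,30],0.8],
  [[0,0,0],[0,0,10],0.8],
  [[0,0,0],[0,0,0],0.8],
])

```text
t: 7.83
tcp_pos: [0.5735, -0.2121, 0.0631]
tool_rot: [0.999, 0.035, -0.005, -0.003]
force: [-0.5, 0.2, -3.3]
finger_gap: 0.368
gripper_force: 50.6
```

```bash
python3 - <<'E'
from h import *
go([.577,-.220,.047],-86)
p2,d2=save("scene","s3")
cv2.imwrite("pics/s3c.png",cv2.resize(p2[210:325,270:430,::-1],None,fx=5,fy=5,interpolation=cv2.INTER_CUBIC))
E
```

```text
t 7.83 tcp [ 0.5735 -0.2121  0.0631] yawy -85.98 tilt [-0.0102  0.006  -0.9999] turn 0.02 shift [ 3.1  8.2 16. ] F [-0.45  0.15 -3.34] gap 0.368 gf 50.6 q6 0.96
```

View pics/s3c.png

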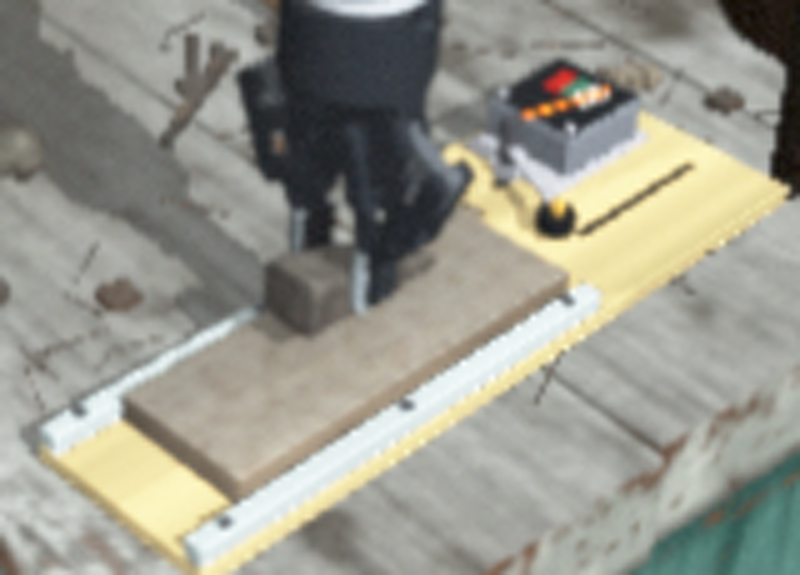

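The wedge is in the jaws above the board, level and lengthwise, thick end towards the tail, around (300,290). The front roller is at (555,215) with the pointer in white. I'll let it settle, correct and lower.

Emit:
play_rows([
  [[0,0,0],[0,0,0],0.8],
  [[0,0,0],[0,0,0],0.8],
  [[0,0,0],[0,0,0],0.8],
  [[0,0,0],[0,0,0],0.8],
])

```text
t: 8.22
tcp_pos: [0.5782, -0.2147, 0.0702]
tool_rot: [0.999, 0.035, 0.001, 0.001]
force: [0.0, 0.4, -3.3]
finger_gap: 0.367
gripper_force: 50.7
```

```bash
python3 - <<'E'
from h import *
go([.577,-.220,.047],-86)
E
```

```text
t 8.22 tcp [ 0.5782 -0.2147  0.0702] yawy -85.97 tilt [ 0.0029 -0.0017 -1.    ] turn 0.03 shift [-1.6  5.1 23.2] F [ 0.04  0.39 -3.25] gap 0.367 gf 50.7 q6 0.96
```

Emit:
play_rows([
  [[0,0,0],[-1,3,5],0.8],
  [[0,0,0],[0,2,5],0.8],
  [[0,0,0],[0,0,4],0.8],
  [[0,0,0],[0,0,0],0.8],
  [[0,0,0],[0,0,0],0.8],
  [[0,0,0],[0,0,0],0.8],
  [[0,0,0],[0,0,0],0.8],
])

```text
t: 8.8
tcp_pos: [0.5766, -0.2192, 0.0543]
tool_rot: [0.999, 0.035, -0.0, -0.0]
force: [0.5, 0.3, -4.5]
finger_gap: 0.373
gripper_force: 50.6
```

```bash
python3 - <<'E'
from h import *
go([.577,-.220,.047],-86)
E
```

```text
t 8.80 tcp [ 0.5766 -0.2192  0.0543] yawy -85.97 tilt [-0.  0. -1.] turn 0.03 shift [0.3 0.8 7.3] F [ 0.45  0.33 -4.52] gap 0.373 gf 50.6 q6 0.96
```

Emit:
play_rows([
  [[0,0,0],[0,0,2],0.8],
  [[0,0,0],[0,0,2],0.8],
  [[0,0,0],[0,0,1.5],0.8],
  [[0,0,0],[0,0,0],0.8],
  [[0,0,0],[0,0,0],0.8],
  [[0,0,0],[0,0,0],0.8],
])

```text
t: 9.3
tcp_pos: [0.5765, -0.2193, 0.0488]
tool_rot: [0.999, 0.035, -0.0, -0.0]
force: [-1.3, 0.0, -4.2]
finger_gap: 0.369
gripper_force: 50.6
```

Emit:
play_rows([
  [[0,0,0],[0,0,1],0.8],
  [[0,0,0],[0,0,0],0.8],
  [[0,0,0],[0,0,0],0.8],
  [[0,0,0],[0,0,0],0.8],
])

```text
t: 9.63
tcp_pos: [0.5765, -0.2193, 0.0478]
tool_rot: [0.999, 0.035, -0.0, 0.0]
force: [-0.1, -0.3, -4.0]
finger_gap: 0.368
gripper_force: 50.6
```

Emit:
play_rows([
  [[0,0,0],[0,0,0.8],0.8],
  [[0,0,0],[0,0,0],0.8],
  [[0,0,0],[0,0,0],0.8],
  [[0,0,0],[0,0,0],0.8],
])

```text
t: 9.97
tcp_pos: [0.5765, -0.2193, 0.047]
tool_rot: [0.999, 0.035, -0.0, -0.0]
force: [0.1, 0.2, -4.0]
finger_gap: 0.365
gripper_force: 50.6
```

Emit:
play_rows([
  [[0,0,0],[0,0,0.8],0.8],
  [[0,0,0],[0,0,0],0.8],
  [[0,0,0],[0,0,0],0.8],
  [[0,0,0],[0,0,0],0.8],
])

```text
t: 10.3
tcp_pos: [0.5765, -0.2193, 0.0462]
tool_rot: [0.999, 0.035, -0.0, -0.0]
force: [-0.7, 0.0, -3.2]
finger_gap: 0.369
gripper_force: 50.7
```

Emit:
play_rows([
  [[0,0,0],[0,0,0.8],0.8],
  [[0,0,0],[0,0,0],0.8],
  [[0,0,0],[0,0,0],0.8],
  [[0,0,0],[0,0,0],0.8],
])

```text
t: 10.63
tcp_pos: [0.5766, -0.2193, 0.0461]
tool_rot: [0.999, 0.035, 0.0, 0.0]
force: [-0.8, 0.7, 4.1]
finger_gap: 0.369
gripper_force: 51.5
```

Emit:
play_rows([
  [[0,0,0],[0,0,0],0.62],
  [[0,0,0],[0,0,0],0.58],
  [[0,0,0],[0,0,0],0.5],
  [[0,0,0],[0,0,0],0.45],
  [[0,0,0],[0,0,0],0.42],
  [[0,0,0],[0,0,0],0.42],
  [[0,0,0],[0,0,-10],0.42],
  [[0,0,0],[0,0,-20],0.42],
  [[0,0,0],[0,0,-30],0.42],
  [[0,0,0],[0,0,-30],0.42],
  [[0,0,0],[0,0,-20],0.42],
  [[0,0,0],[0,0,0],0.42],
])

```text
t: 11.63
tcp_pos: [0.5795, -0.2209, 0.1612]
tool_rot: [0.999, 0.035, 0.005, 0.003]
force: [0.6, 0.5, 0.6]
finger_gap: 0.579
gripper_force: 0.0
```

```bash
python3 - <<'E'
from h import *
go([.430,-.2306,.12],-86)
E
```

```text
t 11.63 tcp [ 0.5795 -0.2209  0.1612] yawy -85.97 tilt [ 0.0093 -0.0056 -0.9999] turn 0.03 shift [-150.2   -1.    39.9] F [0.62 0.5  0.64] gap 0.579 gf 0.0 q6 0.96
```

Emit:
play_rows([
  [[0,0,0],[-15,0,0],0.7],
  [[0,0,0],[-25,0,0],1],
  [[0,0,0],[-25,0,0],1],
  [[0,0,0],[-25,0,0],1],
  [[0,0,0],[-25,0,0],1],
  [[0,0,0],[-20,0,0],1],
  [[0,0,0],[-10,0,0],1],
  [[0,0,0],[0,0,0],1],
  [[0,0,0],[0,0,0],1],
  [[0,0,0],[0,0,0],1],
  [[0,0,0],[0,0,0],1],
])

```text
t: 12.55
tcp_pos: [0.4333, -0.2299, 0.1555]
tool_rot: [0.999, 0.035, 0.001, 0.0]
force: [0.0, -0.2, 0.6]
finger_gap: -0.002
gripper_force: 0.0
```

```bash
python3 - <<'E'
from h import *
go([.434,-.230,.06],-86)
p,d=save("top","t4"); p2,d2=save("scene","s4")
a=cv2.resize(p[105:280,350:440],None,fx=3.4,fy=3.4,interpolation=cv2.INTER_CUBIC)
b=cv2.resize(p2[200:330,265:435],None,fx=2.8,fy=2.8,interpolation=cv2.INTER_CUBIC)
o=np.zeros((600,800,3),np.uint8); o[:a.shape[0],:a.shape[1]]=a; o[:b.shape[0],310:310+b.shape[1]]=b
cv2.imwrite("pics/c4.png",o[...,::-1])
E
```

```text
t 12.55 tcp [ 0.4333 -0.2299  0.1555] yawy -85.94 tilt [ 1.4e-03 -9.0e-04 -1.0e+00] turn 0.06 shift [ 0.6  0.1 95.5] F [ 0.02 -0.19  0.64] gap -0.002 gf 0.0 q6 0.78
```

View pics/c4.png

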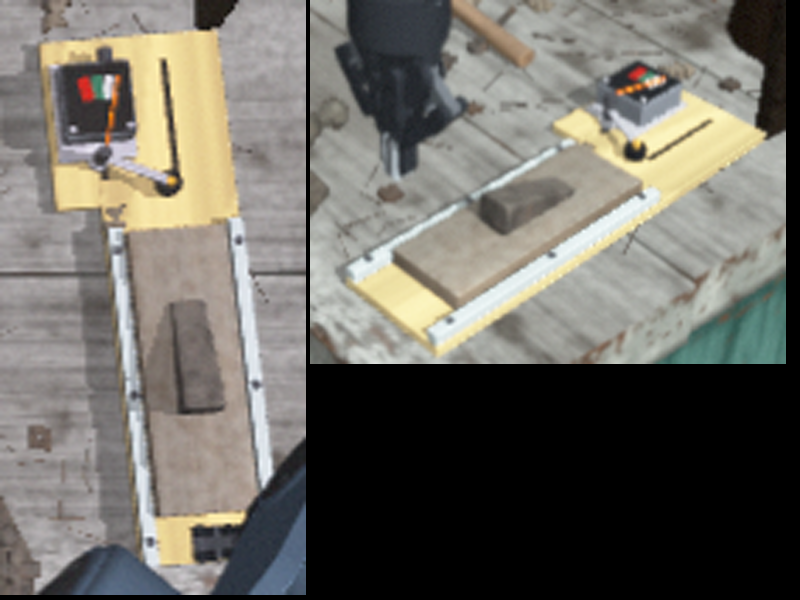

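The wedge lies flat, lengthwise and centred on the board (top crop about (195,355)). The pointer is still in white and the tail is clear. Lowering behind the tail.

Emit:
play_rows([
  [[0,0,0],[0,0,20],1],
  [[0,0,0],[0,0,30],1],
  [[0,0,0],[0,0,30],1],
  [[0,0,0],[0,0,20],1],
  [[0,0,0],[0,0,15],1],
  [[0,0,0],[0,0,8],1],
  [[0,0,0],[0,0,0],1],
  [[0,0,0],[0,0,0],1],
  [[0,0,0],[0,0,0],1],
])

```text
t: 13.4
tcp_pos: [0.4326, -0.2298, 0.0331]
tool_rot: [0.999, 0.035, 0.001, 0.001]
force: [-0.6, -0.6, 0.0]
finger_gap: 0.003
gripper_force: 0.0
```

```bash
python3 - <<'E'
from h import *
go([.434,-.230,.027],-86)
E
```

```text
t 13.40 tcp [ 0.4326 -0.2298  0.0331] yawy -85.96 tilt [ 0.0013 -0.0011 -1.    ] turn 0.04 shift [1.4 0.2 6.1] F [-0.58 -0.58  0.01] gap 0.003 gf 0.0 q6 0.78
```

Emit:
play_rows([
  [[0,0,0],[0,0,4],1],
  [[0,0,0],[0,0,2],1],
  [[0,0,0],[3,0,0],1],
  [[0,0,0],[3,0,0],1],
  [[0,0,0],[3,0,0],1],
  [[0,0,0],[2,0,0],1],
  [[0,0,0],[0,0,0],1],
  [[0,0,0],[0,0,0],1],
])

```text
t: 14.07
tcp_pos: [0.4431, -0.2286, 0.0265]
tool_rot: [0.999, 0.035, 0.0, 0.0]
force: [-0.9, -0.4, 0.1]
finger_gap: 0.003
gripper_force: 0.0
```

Emit:
play_rows([
  [[0,0,0],[1.5,0,0],1],
  [[0,0,0],[1.5,0,0],1],
  [[0,0,0],[1.5,0,0],1],
  [[0,0,0],[1.5,0,0],1],
  [[0,0,0],[1.5,0,0],1],
  [[0,0,0],[1.5,0,0],1],
])

```text
t: 14.57
tcp_pos: [0.4501, -0.2273, 0.0264]
tool_rot: [0.999, 0.036, -0.002, -0.001]
force: [-6.4, -1.9, 5.2]
finger_gap: -0.002
gripper_force: 3.2
```

Emit:
play_rows([
  [[0,0,0],[1.5,0,0],1],
  [[0,0,0],[1.5,0,0],1],
  [[0,0,0],[1.5,0,0],1],
  [[0,0,0],[1.5,0,0],1],
  [[0,0,0],[1.5,0,0],1],
  [[0,0,0],[1.5,0,0],1],
  [[0,0,0],[1.5,0,0],1],
  [[0,0,0],[1.5,0,0],1],
])

```text
t: 15.23
tcp_pos: [0.4607, -0.2255, 0.0264]
tool_rot: [0.999, 0.035, -0.003, -0.002]
force: [-7.3, -0.2, 4.7]
finger_gap: 0.005
gripper_force: 3.6
```

```bash
python3 - <<'E'
from h import *
go([.489,-.2264,.027],-86)
p,d=save("top","t5"); p2,d2=save("scene","s5")
a=cv2.resize(p[115:265,350:440],None,fx=4,fy=4,interpolation=cv2.INTER_CUBIC)
b=cv2.resize(p2[210:320,290:430],None,fx=3,fy=3,interpolation=cv2.INTER_CUBIC)
o=np.zeros((600,800,3),np.uint8); o[:a.shape[0],:a.shape[1]]=a; o[:b.shape[0],370:370+b.shape[1]]=b
cv2.imwrite("pics/c5.png",o[...,::-1])
E
```

```text
t 15.23 tcp [ 0.4607 -0.2255  0.0264] yawy -85.93 tilt [-0.0065  0.0038 -1.    ] turn 0.07 shift [28.1  2.8 -0.8] F [-7.27 -0.17  4.68] gap 0.005 gf 3.6 q6 0.83
```

View pics/c5.png

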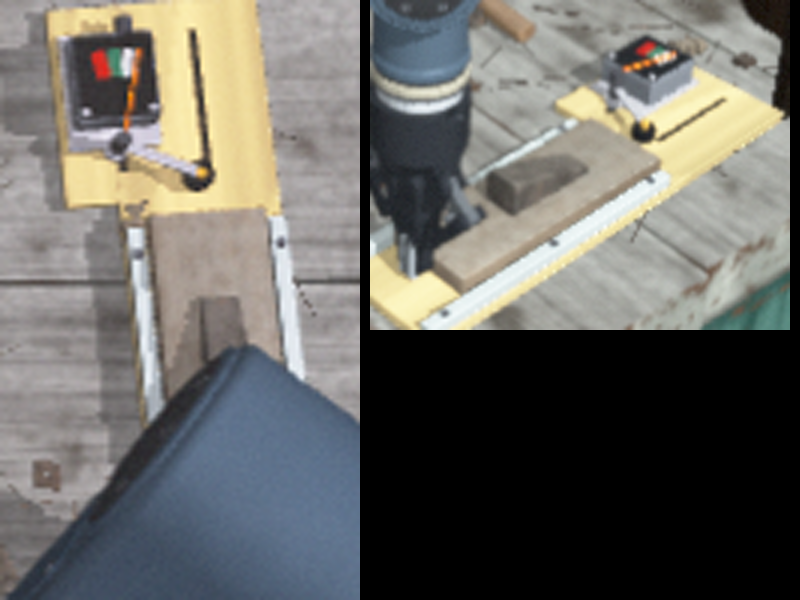

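The board front is at about (210,213) in the top crop, with the roller at (203,175) and a gap of roughly 14 mm. The wedge is still on the board and the pointer is in white. I'll push on to just short of contact and read the pointer by code.

Emit:
play_rows([
  [[0,0,0],[1.5,0.2,0],1],
  [[0,0,0],[1.5,0.2,0],1],
  [[0,0,0],[1.5,0.2,0],1],
  [[0,0,0],[1.5,0.2,0],1],
  [[0,0,0],[1.5,0.2,0],1],
  [[0,0,0],[1.5,0.2,0],1],
  [[0,0,0],[1.5,0.2,0],1],
  [[0,0,0],[0,0,0],1],
  [[0,0,0],[0,0,0],1],
  [[0,0,0],[0,0,0],1],
])

```text
t: 16.17
tcp_pos: [0.4716, -0.2262, 0.0263]
tool_rot: [0.999, 0.035, -0.003, -0.002]
force: [-5.9, 0.9, 5.0]
finger_gap: -0.001
gripper_force: 3.0
```

```bash
cat >> h.py <<'E'
def ptr(p):
    h=cv2.cvtColor(p[112:155,362:392],cv2.COLOR_RGB2HSV).astype(int); H,S,V=h[...,0],h[...,1],h[...,2]
    def ce(m): y,x=np.nonzero(m); return len(x),np.array([x.mean()+362,y.mean()+112]) if len(x) else None
    m=(H>=8)&(H<=20)&(S>150)&(V>120)
    m[:, :3]=0
    n,l,st,_=cv2.connectedComponentsWithStats(m.astype(np.uint8),connectivity=8); k=1+np.argmax(st[1:,4]); m=l==k
    y,x=np.nonzero(m); X=np.c_[x,y]-[x.mean(),y.mean()]; d=np.linalg.svd(X,full_matrices=False)[2][0]
    if d[1]>0: d=-d
    print("pointer n",len(x),"angle %.3f"%np.arctan2(d[0],-d[1]),"c",x.mean()+362,y.mean()+112)
    print("red",ce(((H<6)|(H>174))&(S>150)&(V>100)),"green",ce((H>45)&(H<90)&(S>90)))
    y,x=np.mgrid[145:172,385:412]; g=cv2.cvtColor(p[145:172,385:412],cv2.COLOR_RGB2GRAY); w=g<60
    print("roller dark",w.sum(),x[w].mean(),y[w].mean())
E
python3 - <<'E'
from h import *
for n in("top0","t4","t5"): ptr(cv2.imread(f"pics/{n}.png")[...,::-1])
go([.489,-.2264,.027],-86)
p,d=save("top","t6"); ptr(p)
E
```

```text
pointer n 20 angle 0.199 c 382.45 138.0
red (25, array([374.64, 130.72])) green (13, array([378.46153846, 129.46153846]))
roller dark 24 399.7916666666667 157.375
pointer n 21 angle 0.191 c 382.3809523809524 138.76190476190476
red (24, array([374.625, 130.875])) green (13, array([378.46153846, 129.46153846]))
roller dark 18 399.72222222222223 158.38888888888889
pointer n 22 angle 0.201 c 382.45454545454544 138.5909090909091
red (25, array([374.64, 130.72])) green (13, array([378.46153846, 129.46153846]))
roller dark 17 399.88235294117646 158.58823529411765
t 16.17 tcp [ 0.4716 -0.2262  0.0263] yawy -85.94 tilt [-0.0059  0.0036 -1.    ] turn 0.06 shift [17.3  1.4 -0.8] F [-5.92  0.94  5.  ] gap -0.001 gf 3.0 q6 0.84
pointer n 22 angle 0.201 c 382.45454545454544 138.5909090909091
red (25, array([374.64, 130.72])) green (13, array([378.46153846, 129.46153846]))
roller dark 17 399.5882352941176 158.58823529411765
```

Emit:
play_rows([
  [[0,0,0],[1.5,0.1,0],1],
  [[0,0,0],[1.5,0.1,0],1],
  [[0,0,0],[1.5,0.1,0],1],
  [[0,0,0],[1.5,0.1,0],1],
  [[0,0,0],[1,0.1,0],1],
  [[0,0,0],[1,0.1,0],1],
  [[0,0,0],[1,0.1,0],1],
  [[0,0,0],[0,0,0],1],
  [[0,0,0],[0,0,0],1],
  [[0,0,0],[0,0,0],1],
])

```text
t: 17.05
tcp_pos: [0.4794, -0.2257, 0.0263]
tool_rot: [0.999, 0.036, -0.004, -0.003]
force: [-8.6, 0.1, 7.0]
finger_gap: -0.002
gripper_force: 4.1
```

```bash
python3 - <<'E'
from h import *
go([.489,-.2264,.027],-86)
p,d=save("top","t7"); ptr(p)
E
```

```text
t 17.05 tcp [ 0.4794 -0.2257  0.0263] yawy -85.93 tilt [-0.0084  0.005  -1.    ] turn 0.07 shift [ 9.5  1.3 -0.8] F [-8.61  0.15  7.02] gap -0.002 gf 4.1 q6 0.85
pointer n 17 angle 0.150 c 381.7647058823529 139.47058823529412
red (25, array([374.64, 130.72])) green (13, array([378.46153846, 129.46153846]))
roller dark 13 399.9230769230769 157.15384615384616
```

Emit:
play_rows([
  [[0,0,0],[1,0.1,0],1],
  [[0,0,0],[1,0.1,0],1],
  [[0,0,0],[1,0.1,0],1],
  [[0,0,0],[1,0.1,0],1],
  [[0,0,0],[1,0.1,0],1],
  [[0,0,0],[1,0.1,0],1],
  [[0,0,0],[0,0,0],1],
  [[0,0,0],[0,0,0],1],
  [[0,0,0],[0,0,0],1],
])

```text
t: 17.85
tcp_pos: [0.4839, -0.2255, 0.0263]
tool_rot: [0.999, 0.036, -0.006, -0.003]
force: [-10.6, -0.5, 8.7]
finger_gap: 0.001
gripper_force: 5.8
```

```bash
python3 - <<'E'
from h import *
go([.489,-.2264,.027],-86)
p,d=save("top","t8"); ptr(p)
E
```

```text
t 17.85 tcp [ 0.4839 -0.2255  0.0263] yawy -85.90 tilt [-0.0115  0.0062 -0.9999] turn 0.10 shift [ 5.   1.3 -0.8] F [-10.55  -0.46   8.71] gap 0.001 gf 5.8 q6 0.86
pointer n 23 angle -0.025 c 381.2608695652174 135.65217391304347
red (25, array([374.64, 130.72])) green (13, array([378.46153846, 129.46153846]))
roller dark 16 400.5 154.9375
```

```bash
python3 - <<'E'
import cv2,numpy as np
f=lambda n:cv2.resize(cv2.imread(f"pics/{n}.png")[120:170,365:405],None,fx=9.8,fy=11.5,interpolation=cv2.INTER_CUBIC)
f=lambda n:cv2.resize(cv2.imread(f"pics/{n}.png")[120:170,365:404],None,fx=10,fy=10,interpolation=cv2.INTER_CUBIC)
cv2.imwrite("pics/c8.png",np.hstack([f("t5"),np.zeros((500,10,3),np.uint8),f("t8")]))
E
```

```text
(no output)
```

View pics/c8.png

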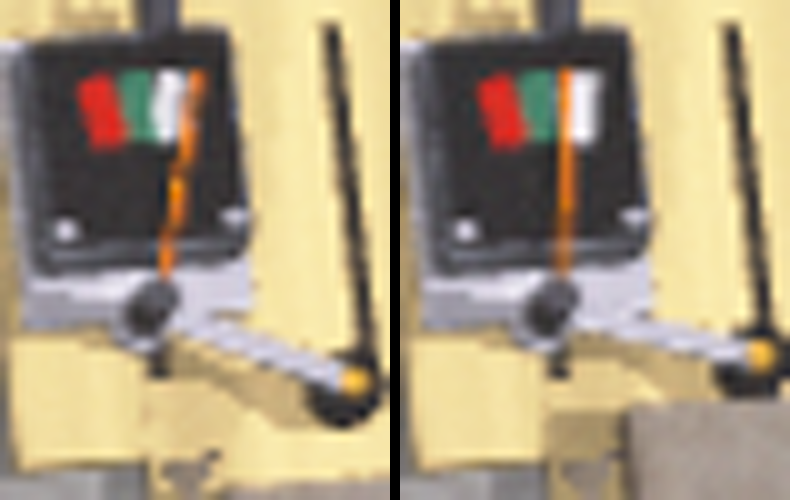

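The pointer has moved from the far edge of the white (left, t5) to the white/green border (right, (567,80)), a lever angle of about 0.155. About 5.5 mm more is needed.

Emit:
play_rows([
  [[0,0,0],[1,0.1,0],1],
  [[0,0,0],[1,0.1,0],1],
  [[0,0,0],[1,0.1,0],1],
  [[0,0,0],[1,0.1,0],1],
  [[0,0,0],[1,0.1,0],1],
  [[0,0,0],[0.5,0,0],1],
  [[0,0,0],[0,0,0],1],
  [[0,0,0],[0,0,0],1],
  [[0,0,0],[0,0,0],1],
])

```text
t: 18.65
tcp_pos: [0.4889, -0.2252, 0.0263]
tool_rot: [0.999, 0.036, -0.006, -0.004]
force: [-11.9, -0.6, 8.9]
finger_gap: -0.005
gripper_force: 6.2
```

```bash
python3 - <<'E'
from h import *
go([.489,-.2264,.027],-86)
p,d=save("top","t9"); ptr(p)
E
```

```text
t 18.65 tcp [ 0.4889 -0.2252  0.0263] yawy -85.89 tilt [-0.0127  0.0069 -0.9999] turn 0.11 shift [ 0.   1.2 -0.7] F [-11.85  -0.58   8.95] gap -0.005 gf 6.2 q6 0.86
pointer n 20 angle -0.000 c 380.35 140.0
red (25, array([374.56, 130.92])) green (5, array([377.8, 129.2]))
roller dark 13 400.46153846153845 154.3846153846154
```

Emit:
play_rows([
  [[0,0,0],[-2,0,0],1],
  [[0,0,0],[-3,0,0],1],
  [[0,0,0],[-5,0,0],1],
  [[0,0,0],[-8,0,0],1],
  [[0,0,0],[-8,0,0],1],
  [[0,0,0],[-5,0,0],1],
  [[0,0,0],[0,0,-15],1],
  [[0,0,0],[0,0,-30],1],
  [[0,0,0],[0,0,-35],1],
  [[0,0,0],[0,0,-35],1],
  [[0,0,0],[0,0,-20],1],
  [[0,0,0],[0,0,0],1],
])

```text
t: 19.7
tcp_pos: [0.4662, -0.2323, 0.1659]
tool_rot: [0.999, 0.035, 0.004, 0.003]
force: [0.1, -0.6, -0.7]
finger_gap: -0.001
gripper_force: 0.0
```

```bash
python3 - <<'E'
from h import *
go([.489,-.2264,.027],-86)
p,d=save("top","t10"); ptr(p); p2,_=save("scene","s10")
f=lambda p:cv2.resize(p[120:170,365:404],None,fx=10,fy=10,interpolation=cv2.INTER_CUBIC)
b=cv2.resize(p2[210:330,290:425],None,fx=2.9,fy=2.9,interpolation=cv2.INTER_CUBIC)
o=np.zeros((500,800,3),np.uint8); o[:,:390]=f(p); o[:b.shape[0],400:400+b.shape[1]]=b
cv2.imwrite("pics/c10.png",o[...,::-1])
E
```

```text
t 19.70 tcp [ 0.4662 -0.2323  0.1659] yawy -85.98 tilt [ 0.0079 -0.0063 -0.9999] turn 0.02 shift [ 22.1  -5.2 139. ] F [ 0.14 -0.58 -0.75] gap -0.001 gf 0.0 q6 0.82
pointer n 20 angle -0.000 c 380.35 140.0
red (25, array([374.64, 130.72])) green (5, array([377.8, 129.2]))
roller dark 16 400.5 154.125
```

View pics/c10.png

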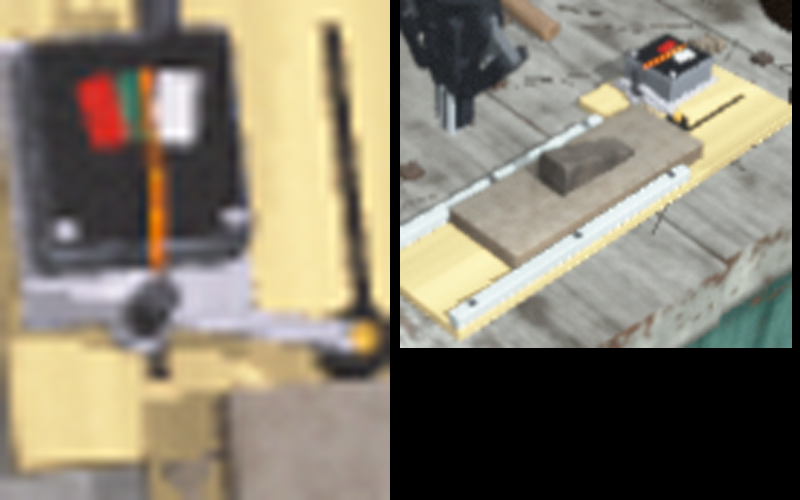

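With the arm clear, the pointer stays in the green at (147,85). The wedge lies flat on the board at about (580,165).

Emit:
play_rows([
  [[0,0,0],[0,0,0],1],
  [[0,0,0],[0,0,0],1],
  [[0,0,0],[0,0,0],1],
  [[0,0,0],[0,0,0],1],
])

```text
t: 20.13
tcp_pos: [0.4635, -0.23, 0.1602]
tool_rot: [0.999, 0.035, -0.001, -0.001]
force: [-0.1, -0.4, -0.1]
finger_gap: 0.001
gripper_force: 0.0
```

```bash
python3 - <<'E'
from h import *
p,d=snapshot("top"); ptr(p)
print(sign_off())
E
```

```text
pointer n 20 angle -0.000 c 380.35 140.0
red (26, array([374.57692308, 130.76923077])) green (6, array([377.83333333, 128.83333333]))
roller dark 13 400.3076923076923 154.84615384615384
the job is handed in; nothing more can be done
None
```

The job is handed in at about 20 s: the wedge lies flat and lengthwise on the board, which holds the switch in the green (lever about 0.24 by my estimate), and the arm is clear.

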